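# Fill the empty snap cradles of the culture tube rack and prove each snap by a tug

## Robot

A 7-joint arm with a two-finger parallel gripper is mounted at the origin on the work surface. World frame = base frame: x ahead of the robot, y to its left, z up, the work surface at z = 0. Lengths are in m, angles in rad, forces in N, time in s.
With the tool pointing down it reaches from about 0.425 to 0.875 m from the base axis. Payload 4.7 kg.
Tool frame: the origin (TCP) lies midway between the tips of the shut fingers; the grasp point (between the pads) lies 19 mm behind it; z points along the fingers, y is the line along which they close (so a half turn about z gives the same grasp; the last joint's range is limited). The gripper opens to 87 mm and grips with 3 to 60 N. Pads are 19 mm wide; open, the fingers measure 117 mm over their backs; the gripper's body (75 mm by 190 mm) begins 51 mm behind the grasp point.
Start: joints at [1.207, 0.321, -0.07, 1.45, 0.023, 1.371, -0.057], TCP at [0.24, -0.604, 0.223] pointing down, gripper open.
Joint ranges: [-2.86, 2.86], [-0.3, 2.09], [-1.38, 1.24], [0.06, 2.45], [-1.56, 4.7], [0.09, 2.05], [-2.69, 2.69]. Speed limits (rad/s): [2.57, 2.57, 3.14, 3.14, 3.14, 3.14, 3.14].

## Interface

Orientations are given as a unit quaternion [w, x, y, z].
In Python, from bench import arm gives the robot as it stands. The module is installed in compiled form; this text tells all that it offers.
- The arm moves only by the tool apply_moves, never from a script. Its arguments are lists of equal length, an entry for each row: "offset": the shift along the tool's x, y, z normalised to -1 to 1, where 1 is 0.025 m, a list of three; "yaw": the turn about the tool's z normalised to -1 to 1, where 1 is 0.1 rad; "claw": the opening, from 0 (shut) to 1 (fully open). In form: {"offset": [[tx, ty, tz], ...], "yaw": [yaw, ...], "claw": [claw, ...]}. A call has 1 to 8 rows; each row shifts and turns the commanded pose from where the row before left it, along the tool's axes as they then stand; what a row does not reach is not made up. A row lasts 1/10 s, in which the tool goes at most 50 mm and 8.59 degrees, less where a joint would pass 70% of its speed; a pose out of reach is approached as far as the arm can. A call with a number of a shift or a turn outside -1 to 1 is refused whole. A call with a gripper value outside its range is refused whole. The fingers move at their own pace and stop on an object; "squeeze" is the grip in N (left out, the last holds). Time passes only in rows, so rows that do not move let the fingers close. It gives the time, the measured TCP pose, the force, the opening and the grip force at its end, in the units of the state.
- arm.get_state(): the state, without advancing time (a new reading comes with each control period).
- arm.read_camera(name): name is "side" or "top"; returns the picture (420x560x3 uint8, red, green, blue); there is no depth.
- arm.camera_params(name): a dict with "mtx" (3x3 intrinsics, pixels), "R" (3x3) and "t" (3): a world point X has camera coordinates R X + t. Camera axes: x right, y down, z forward; pixel columns grow to the right and rows downward; lengths in m; the calibration is good to about 2 mm. A picture is of the moment at which its call begins. camera_params takes no time and is no camera call.
- arm.hand_in(): hands the job in; it is judged then, once.
The state is a dict: "time": time; "joint_pos": joint angles; "joint_velocities": joint speeds; "effort": joint torques, N m; "tcp_pos": TCP position; "eef_rot": TCP orientation; "ft_force": force on the tool from outside, world axes, zero at the start; "moment": the same for the moment, N m; "finger_gap": finger opening in m; "finger_force": force on a finger pad.
Only numpy, scipy, OpenCV 4.12 (cv2) and the standard library are available. Lean on these libraries where they do the work, as an engineer would, in place of code of your own. Each camera call takes 0.05 s, during which the arm holds its last target. There are 200 camera calls.

## Task

Find the empty cradles in the row of four, press a spare culture tube from the wooden rest into each one, centred lengthways, until it snaps fully home, and then tug each new tube upward by the tube itself, just hard enough that its cradle head slides up to its stop and stays up with the tube still snapped in. Leave the two tubes already in place, the leftover spare on its rest, the jars and the flask alone, and do not push or pull on the cradles with the fingers.

Things in the scene. Friction and masses are not known exactly. Their poses are not given: they have to be found in the camera images.
- rack: Fixed aluminium plate 170 x 385 x 8 mm under the four cradles (95 mm apart along its y, tubes along its x); origin: centre of its underside. Which cradle stands in which place, and so which places are empty, changes: compare with the tubes.
- cradle1: Snap cradle, one of four alike; two hold a tube at the start, two are empty. Fixed foot: dark steel plate 130 x 70 x 8 mm; origin: centre of its underside, x along the tube, z up. On it a grey head slides up and down. It has grey V saddles and black sprung jaws, 14 mm wide, centred 34 mm either side of the middle; jaw lips 24 mm apart, tops 14 mm above a home tube's axis.
- seat1 (a point): Point on cradle1's head where the middle of a fully home tube lies, on its axis; x along the tube. Rides with the head: 48 mm above the foot's underside when it is down. A tube pushed straight down meets the lips with its axis about 20 mm above it; the push grows to 15 to 20 N, then the jaws snap over and the tube drops home. To come out again it must be pulled with over about 16 N and some 9 mm off the saddle.
- head1 (a joint): Height of cradle1's head on its foot in m: 0 down; its upper stop is set differently on every cradle, somewhere from 5 to 22 mm, and must be felt. A stiff slide that stays where left: pulling a home tube up with 9 to 10 N draws it up; at the stop the pull soon rises to 13 N and more, and past 16 N the tube tears out. Pushing down with over about 6 N lowers it. Empty cradles start at 0 to 0.004, filled ones up.
- cradle2: Another such cradle (all four are alike, see cradle1). Free for the fingers beside the tube's middle: 54 mm along x between the jaws, open down to 28 mm below the home tube's axis.
- seat2 (a point): The same point on the head of cradle2 (see seat1).
- head2 (a joint): The same for cradle2 (see head1).
- cradle3: Another such cradle (all four are alike, see cradle1). Free for the fingers beside the tube's middle: 54 mm along x between the jaws, open down to 28 mm below the home tube's axis.
- seat3 (a point): The same point on the head of cradle3 (see seat1).
- head3 (a joint): The same for cradle3 (see head1).
- cradle4: Another such cradle (all four are alike, see cradle1). Free for the fingers beside the tube's middle: 54 mm along x between the jaws, open down to 28 mm below the home tube's axis.
- seat4 (a point): The same point on the head of cradle4 (see seat1).
- head4 (a joint): The same for cradle4 (see head1).
- tube1: Capped white culture tube lying level, one of five alike: body 30 mm diameter, length 140 mm, 60 to 130 g. Origin: on its axis at mid length; x along the axis towards the grey cap (34 mm diameter, from +50 to +70 mm); the other end is a 20 mm thick stub, -58 to -70 mm. Two are home in cradles, three are spares on the rest. Either end may point either way.
- tube2: Capped white culture tube lying level, one of five alike: body 30 mm diameter, length 140 mm, 60 to 130 g. Origin: on its axis at mid length; x along the axis towards the grey cap (34 mm diameter, from +50 to +70 mm); the other end is a 20 mm thick stub, -58 to -70 mm. Two are home in cradles, three are spares on the rest. Either end may point either way.
- tube3: Capped white culture tube lying level, one of five alike: body 30 mm diameter, length 140 mm, 60 to 130 g. Origin: on its axis at mid length; x along the axis towards the grey cap (34 mm diameter, from +50 to +70 mm); the other end is a 20 mm thick stub, -58 to -70 mm. Two are home in cradles, three are spares on the rest. Either end may point either way.
- tube4: Capped white culture tube lying level, one of five alike: body 30 mm diameter, length 140 mm, 60 to 130 g. Origin: on its axis at mid length; x along the axis towards the grey cap (34 mm diameter, from +50 to +70 mm); the other end is a 20 mm thick stub, -58 to -70 mm. Two are home in cradles, three are spares on the rest. Either end may point either way.
- tube5: Capped white culture tube lying level, one of five alike: body 30 mm diameter, length 140 mm, 60 to 130 g. Origin: on its axis at mid length; x along the axis towards the grey cap (34 mm diameter, from +50 to +70 mm); the other end is a 20 mm thick stub, -58 to -70 mm. Two are home in cradles, three are spares on the rest. Either end may point either way.
- rest: Fixed wooden rest for the spares, base 130 x 270 x 8 mm; origin: centre of its underside. Three open V supports 85 mm apart along its y; a spare lies in each, along its x, axis 48 mm above the underside, and lifts straight out. The V pieces, 12 mm wide, stand 36 mm either side of the middle: 60 mm free between them, down to the base.
- jar_a: Bystander, leave it alone: culture jar with white lid, 68 mm diameter, 75 mm tall; origin at the centre of its underside.
- jar_b: Bystander, leave it alone: culture jar with white lid, 68 mm diameter, 75 mm tall; origin at the centre of its underside.
- flask: Bystander, leave it alone: conical glass flask, 86 mm diameter, 140 mm tall; origin at the centre of its underside.
Things that resemble listed ones, but are neither listed nor needed, are in the scene too. Leave any black or green look-alike of the tube3 alone.

How it is judged:
At the end, for the whole second after the job is handed in: Both cradles that were empty hold a spare: its middle within 9 mm along, 4 mm across and in height of the seat, parallel within 0.08 rad, at rest. All four heads are up, within 2 mm of their stops, one spare still lies on the rest, and the two first tubes moved under 8 mm (((x of tube3 in the frame of seat3 between -0.009 and 0.009 m and y of tube3 in the frame of seat3 between -0.004 and 0.004 m and z of tube3 in the frame of seat3 between -0.004 and 0.004 m and angle between the x axis of tube3 and the x axis of seat3, either way round below 0.08 rad) or (x of tube4 in the frame of seat3 between -0.009 and 0.009 m and y of tube4 in the frame of seat3 between -0.004 and 0.004 m and z of tube4 in the frame of seat3 between -0.004 and 0.004 m and angle between the x axis of tube4 and the x axis of seat3, either way round below 0.08 rad) or (x of tube5 in the frame of seat3 between -0.009 and 0.009 m and y of tube5 in the frame of seat3 between -0.004 and 0.004 m and z of tube5 in the frame of seat3 between -0.004 and 0.004 m and angle between the x axis of tube5 and the x axis of seat3, either way round below 0.08 rad)) and ((x of tube3 in the frame of seat4 between -0.009 and 0.009 m and y of tube3 in the frame of seat4 between -0.004 and 0.004 m and z of tube3 in the frame of seat4 between -0.004 and 0.004 m and angle between the x axis of tube3 and the x axis of seat4, either way round below 0.08 rad) or (x of tube4 in the frame of seat4 between -0.009 and 0.009 m and y of tube4 in the frame of seat4 between -0.004 and 0.004 m and z of tube4 in the frame of seat4 between -0.004 and 0.004 m and angle between the x axis of tube4 and the x axis of seat4, either way round below 0.08 rad) or (x of tube5 in the frame of seat4 between -0.009 and 0.009 m and y of tube5 in the frame of seat4 between -0.004 and 0.004 m and z of tube5 in the frame of seat4 between -0.004 and 0.004 m and angle between the x axis of tube5 and the x axis of seat4, either way round below 0.08 rad)) and value of joint head1 above 0.01 m and value of joint head2 above 0.013 m and value of joint head3 above 0.005 m and value of joint head4 above 0.017 m and ((x of tube3 in the frame of rest between -0.03 and 0.03 m and y of tube3 in the frame of rest between -0.1 and 0.1 m and z of tube3 in the frame of rest between 0.042 and 0.054 m) or (x of tube4 in the frame of rest between -0.03 and 0.03 m and y of tube4 in the frame of rest between -0.1 and 0.1 m and z of tube4 in the frame of rest between 0.042 and 0.054 m) or (x of tube5 in the frame of rest between -0.03 and 0.03 m and y of tube5 in the frame of rest between -0.1 and 0.1 m and z of tube5 in the frame of rest between 0.042 and 0.054 m)) and linear speed of each of tube3, tube4, tube5 below 0.02 m/s and distance of each of tube1, tube2 from where it was at the start of the episode below 0.008 m); the robot touches nothing.
It fails at once if bystander jar_a pushed more than 20 mm or tipped (distance of jar_a from where it was at the start of the episode above 0.02 m or angle between jar_a's own z axis and vertical above 0.35 rad).
It fails at once if bystander jar_b pushed more than 20 mm or tipped (distance of jar_b from where it was at the start of the episode above 0.02 m or angle between jar_b's own z axis and vertical above 0.35 rad).
It fails at once if bystander flask pushed more than 20 mm or tipped (distance of flask from where it was at the start of the episode above 0.02 m or angle between flask's own z axis and vertical above 0.35 rad).
It fails at once if a tube that was already in its cradle is shifted by more than 15 mm (distance of any of tube1, tube2 from where it was at the start of the episode above 0.015 m).
It fails at once if a cradle is handled directly: the fingers push or pull on it with more than 8 N (contact force between the fingers and cradle1 above 8 N or contact force between the fingers and cradle2 above 8 N or contact force between the fingers and cradle3 above 8 N or contact force between the fingers and cradle4 above 8 N).
It also fails if it takes over 72 s, if anything falls off the work surface, if the arm or the gripper's body presses on something with over 40 N, if the wrist force passes 120 N, or if a joint passes its speed limit or range.

## Working session

There is one attempt and no reset: what is moved stays moved. The work goes in short steps, Python scripts to look and compute and a tool call to move; the robot and the scene stay as the last step left them, time stands still between calls to the robot, and variables do not carry over. Pictures are saved under pics/ and viewed, at most 10 in all, crops included, and the job is handed in when it is done.

Besides the shell and the picture viewer there is one more tool, called after "Call:" in YAML: its name, and indented under it one key for each argument. apply_moves: Moves the arm, as the interface text tells. Scaled input: -1 to 1 covers 0.025 m each way for a shift and 0.1 rad each way for a turn. Its arguments: {"type":"object","properties":{"offset":{"type":"array"},"yaw":{"type":"array"},"claw":{"type":"array"},"squeeze":{"type":"number"}},"required":["offset","yaw","claw"]}

```bash
mkdir -p pics; python3 - <<'E'
from bench import arm
import cv2,numpy as np
for n in("top","side"):
    im=arm.read_camera(n); cv2.imwrite(f"pics/{n}0.png",im[:,:,::-1])
    p=arm.camera_params(n); print(n,np.round(p["mtx"],1).tolist(),np.round(p["R"],3).tolist(),np.round(p["t"],3).tolist())
s=arm.get_state(); print(s["time"],s["tcp_pos"],s["eef_rot"],s["ft_force"],s["finger_gap"])
E
```

```text
top [[484.7, 0.0, 279.2], [0.0, 484.7, 197.1], [0.0, 0.0, 1.0]] [[0.001, -1.0, -0.012], [-0.99, 0.001, -0.143], [0.143, 0.012, -0.99]] [-0.023, 0.563, 1.245]
side [[477.0, 0.0, 286.4], [0.0, 477.0, 198.3], [0.0, 0.0, 1.0]] [[-0.977, -0.214, -0.006], [-0.11, 0.527, -0.842], [0.183, -0.822, -0.539]] [0.531, 0.13, 0.972]
0.1 [ 0.23953621 -0.60373321  0.22158058] [-8.11829454e-04  9.82205887e-01  1.87805452e-01 -2.20758745e-04] [0.66223674 0.85058258 1.05533565] 0.0869917405101677
```

View pics/top0.png

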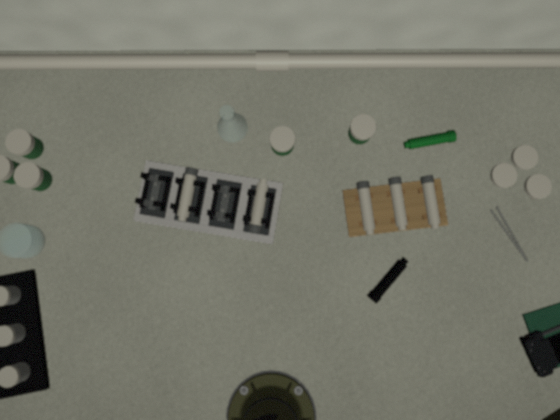

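View pics/side0.png

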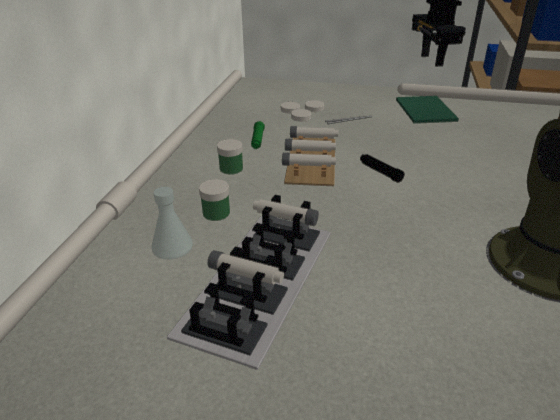

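The top view shows the rack with cradles at (155,192) empty, (188,195) filled, (224,204) empty and (259,205) filled. The spares are at (365,208), (398,203) and (430,202) on the wooden rest; the green (430,140) and black (388,280) ones are decoys.

```bash
cat > h.py <<'E'
from bench import arm
import cv2,numpy as np
def cast(n,uv,z):
    p=arm.camera_params(n);R=np.array(p["R"]);t=np.array(p["t"]);c=-R.T@t
    uv=np.atleast_2d(np.array(uv,float))
    d=(np.linalg.inv(p["mtx"])@np.c_[uv,np.ones(len(uv))].T).T@R
    return c+d*((z-c[2])/d[:,2])[:,None]
def proj(n,X):
    p=arm.camera_params(n);q=np.atleast_2d(X)@np.array(p["R"]).T+np.array(p["t"]);q=q@np.array(p["mtx"]).T
    return q[:,:2]/q[:,2:]
def tri(a,b):
    A=[];B=[]
    for n,uv in(("top",a),("side",b)):
        p=arm.camera_params(n);P=np.array(p["mtx"])@np.c_[p["R"],p["t"]]
        for i in(0,1):
            r=uv[i]*P[2]-P[i];A.append(r[:3]);B.append(-r[3])
    return np.linalg.lstsq(np.array(A),np.array(B),rcond=None)[0]
E
python3 - <<'E'
from h import *
im=cv2.imread("pics/top0.png");hsv=cv2.cvtColor(im,cv2.COLOR_BGR2HSV)
a=cv2.resize(im[150:250,125:295],None,fx=4.7,fy=4.7,interpolation=cv2.INTER_CUBIC)
cv2.imwrite("pics/c1.png",cv2.convertScaleAbs(a,alpha=1.6))
for px in [(140,170),(365,200),(398,200),(188,195),(355,190),(300,200)]: print(px,im[px[1],px[0]],hsv[px[1],px[0]])
# rest: wood, tubes
roi=np.zeros(im.shape[:2],np.uint8);roi[165:250,335:460]=255
wood=cv2.inRange(hsv,(5,80,60),(25,255,255))&roi
print("wood",cv2.minAreaRect(cv2.findNonZero(wood)))
h=cv2.convexHull(cv2.findNonZero(wood));c=cv2.boxPoints(cv2.minAreaRect(h));print(cast("top",c,.008).round(3))
E
```

```text
(140, 170) [106 118 118] [ 30  26 118]
(365, 200) [125 138 141] [ 24  29 141]
(398, 200) [125 137 140] [ 24  27 140]
(188, 195) [121 135 138] [ 25  31 138]
(355, 190) [ 65  92 110] [ 18 104 110]
(300, 200) [110 122 122] [ 30  25 122]
wood ((394.96160888671875, 207.1923065185547), (46.76109313964844, 99.59988403320312), 82.87498474121094)
[[ 0.586 -0.195  0.008]
 [ 0.62  -0.465  0.008]
 [ 0.493 -0.474  0.008]
 [ 0.46  -0.209  0.008]]
```

View pics/c1.png

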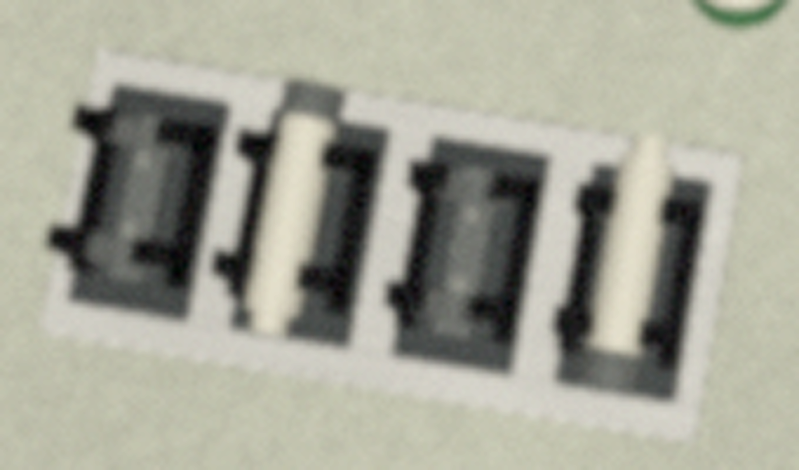

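The crop shows empty cradles 1st (crop ~(150,200)) and 3rd (~(470,255)), counted from the left. The 2nd and 4th hold tubes. Next I work out their poses.

```bash
python3 - <<'E'
from h import *
f=lambda L:(np.array(L,float)+.5)/4.7-.5+[125,150]
for n,L in(("L",[(112,85),(228,103),(187,318),(70,298)]),("M",[(435,137),(550,155),(513,370),(393,352)])):
    w=cast("top",f(L),.016);x=(w[0]+w[1]-w[2]-w[3])/2;y=(w[0]+w[3]-w[1]-w[2])/2
    print(n,w.mean(0).round(4),"len",np.linalg.norm(x).round(4),np.linalg.norm(y).round(4),"yaw",np.degrees(np.arctan2(x[1],x[0])).round(2),np.degrees(np.arctan2(-y[0],y[1])).round(2))
w=cast("top",f([(98,50),(742,155),(690,440),(42,330)]),.008);print("rack",w.mean(0).round(4),(w-w.mean(0)).round(3)[:,:2].tolist())
im=cv2.imread("pics/top0.png")
sat=im.astype(int);v=sat.min(2);
for name,(x0,y0,x1,y1) in {"s1":(352,170,380,245),"s2":(384,170,412,245),"s3":(418,170,445,245)}.items():
    hsv=cv2.cvtColor(im,cv2.COLOR_BGR2HSV)[y0:y1,x0:x1]
    m=((hsv[...,1]<75)&(hsv[...,2]>115)).astype(np.uint8)
    # body only: restrict to largest blob
    k,l,st,ce=cv2.connectedComponentsWithStats(m)
    if 0:pass
    for i in range(1,k):
        if st[i,4]>100:print(name,st[i].tolist(),ce[i].round(1))
E
```

```text
L [0.5797 0.3104 0.016 ] len 0.1265 0.0688 yaw -8.81 -9.33
M [0.5491 0.1229 0.016 ] len 0.1262 0.0686 yaw -9.4 -8.78
rack [0.5563 0.1711 0.008 ] [[0.114, 0.175], [0.051, -0.203], [-0.114, -0.173], [-0.051, 0.201]]
s1 [0, 0, 28, 18, 360] [13.9  6.2]
s1 [0, 18, 28, 57, 712] [14.7 52.1]
s2 [0, 0, 28, 15, 247] [14.1  4.6]
s2 [0, 14, 28, 61, 822] [14.7 51.2]
s3 [0, 0, 27, 27, 218] [16.6  5.6]
s3 [0, 13, 27, 62, 894] [13.7 51.2]
```

```bash
python3 - <<'E'
from h import *
im=cv2.imread("pics/top0.png");s=cv2.imread("pics/side0.png")
a=cv2.resize(im[165:245,338:453],None,fx=4.9,fy=4.9,interpolation=cv2.INTER_CUBIC)  #563x392
a=cv2.resize(im[168:243,340:450],None,fx=4,fy=4,interpolation=cv2.INTER_CUBIC)
b=cv2.resize(s[110:190,270:350],None,fx=3.75,fy=3.75,interpolation=cv2.INTER_CUBIC)
o=np.zeros((300,750,3),np.uint8);o[:,:440]=a;o[:,445:745]=b
cv2.imwrite("pics/c2.png",cv2.convertScaleAbs(o,alpha=1.5))
E
```

```text
(no output)
```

View pics/c2.png

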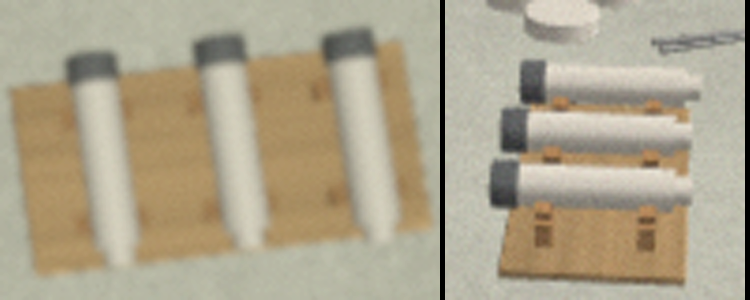

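The spares lie caps away from the robot in the top crop: ends (92,57)-(120,262), (219,38)-(250,243), (348,33)-(379,238). I take the two nearest the rack (left and middle) and leave the right one.

```bash
python3 - <<'E'
from h import *
f=lambda L:(np.array(L,float)+.5)/4-.5+[340,168]
g=lambda L:(np.array(L,float)-[445,0]+.5)/3.75-.5+[270,110]
side=[[(496,184),(690,192)],[(506,130),(690,136)],[(527,81),(700,88)]]
for T,S in zip([[(92,57),(120,262)],[(219,38),(250,243)],[(348,33),(379,238)]],side):
    w=cast("top",f(T),.048);d=w[0]-w[1]
    print(w.mean(0).round(4),np.linalg.norm(d).round(3),np.degrees(np.arctan2(d[1],d[0])).round(2))
    print("  tri",tri(f(T).mean(0),g(S).mean(0)).round(4))
c=-np.array(arm.camera_params("top")["R"]).T@arm.camera_params("top")["t"];print(c)
from scipy.spatial.transform import Rotation as Ro
q=arm.get_state()["eef_rot"];print(Ro.from_quat(np.r_[q[1:],q[0]]).as_matrix().round(3))
E
```

```text
[ 0.5343 -0.2511  0.048 ] 0.136 6.32
  tri [ 0.5356 -0.2511  0.0474]
[ 0.5469 -0.3355  0.048 ] 0.136 6.59
  tri [ 0.5474 -0.3354  0.0483]
[ 0.5501 -0.4199  0.048 ] 0.136 6.05
  tri [ 0.5502 -0.4195  0.0492]
[ 0.37936931 -0.03824413  1.31193907]
[[ 0.929  0.369 -0.001]
 [ 0.369 -0.929  0.002]
 [-0.    -0.002 -1.   ]]
```

Call:
apply_moves:
  offset:
    - [0.95,-0.515,0]
    - [0.95,-0.515,0]
    - [0.95,-0.515,0]
    - [0.95,-0.515,0]
    - [0.95,-0.515,0]
    - [0.95,-0.515,0]
    - [0.95,-0.515,0]
    - [0.95,-0.515,0]
  yaw: [0,0,0,0,0,0,0,0]
  claw: [1,1,1,1,1,1,1,1]
  squeeze: 35

```text
time: 0.9
tcp_pos: [0.3787, -0.4372, 0.2221]
eef_rot: [-0.0, 0.982, 0.188, -0.0]
ft_force: [1.6, 0.7, 0.2]
finger_gap: 0.087
finger_force: 0.0
```

Call:
apply_moves:
  offset:
    - [0.95,-0.515,0]
    - [0.95,-0.515,0]
    - [0.95,-0.515,0]
    - [0.95,-0.515,0]
    - [0.95,-0.515,0]
    - [0.95,-0.515,0]
    - [0.95,-0.515,0]
    - [0.95,-0.515,0]
  yaw: [0,0,0,0,0,0,0,0]
  claw: [1,1,1,1,1,1,1,1]

```text
time: 1.7
tcp_pos: [0.5173, -0.2715, 0.2221]
eef_rot: [-0.0, 0.982, 0.188, -0.0]
ft_force: [0.5, -0.3, -0.7]
finger_gap: 0.0869
finger_force: 0.0
```

Call:
apply_moves:
  offset:
    - [0.95,-0.515,0]
    - [0,0,0]
    - [0,0,0]
    - [0,0,0]
    - [0,0,0]
    - [0,0,0]
  yaw: [0,0.89,0.89,0.89,0,0]
  claw: [1,1,1,1,1,1]

```text
time: 2.3
tcp_pos: [0.5341, -0.2518, 0.2222]
eef_rot: [-0.0, 0.998, 0.056, -0.0]
ft_force: [0.3, 0.5, 0.5]
finger_gap: 0.0871
finger_force: 0.0
```

Call:
apply_moves:
  offset:
    - [0,0,0.97]
    - [0,0,0.97]
    - [0,0,0.97]
    - [0,0,0.97]
    - [0,0,0.97]
    - [0,0,0.97]
    - [0,0,0.95]
    - [0,0,0.95]
  yaw: [0,0,0,0,0,0,0,0]
  claw: [1,1,1,1,1,1,1,1]
  squeeze: 45

```text
time: 3.1
tcp_pos: [0.5341, -0.2519, 0.0285]
eef_rot: [-0.0, 0.998, 0.056, -0.0]
ft_force: [0.2, -0.5, -0.4]
finger_gap: 0.0868
finger_force: 0.0
```

Call:
apply_moves:
  offset:
    - [0,0,0]
    - [0,0,0]
    - [0,0,0]
    - [0,0,0]
    - [0,0,0]
    - [0,0,0]
    - [0,0,0]
    - [0,0,0]
  yaw: [0,0,0,0,0,0,0,0]
  claw: [0.6,0.4,0.3,0.2,0.1,0.1,0.1,0.1]

```text
time: 3.9
tcp_pos: [0.5342, -0.2498, 0.0296]
eef_rot: [-0.002, 0.998, 0.055, -0.0]
ft_force: [-1.9, 8.8, 3.9]
finger_gap: 0.031
finger_force: 4.3
```

Call:
apply_moves:
  offset:
    - [0,0,0]
    - [0,0,0]
    - [0,0,0]
    - [0,0,-0.4]
    - [0,0,-1]
    - [0,0,-1]
    - [0,0,-1]
    - [0,0,-1]
  yaw: [0,0,0,0,0,0,0,0]
  claw: [0,0,0,0,0,0,0,0]

```text
time: 4.7
tcp_pos: [0.5342, -0.2524, 0.1412]
eef_rot: [0.001, 0.998, 0.055, 0.0]
ft_force: [0.3, 0.1, -0.2]
finger_gap: 0.0292
finger_force: 44.9
```

Call:
apply_moves:
  offset:
    - [0,0,-1]
    - [0,0,-1]
    - [0,0,0]
    - [0,0,0]
  yaw: [0,0,0,0]
  claw: [0,0,0,0]

```text
time: 5.1
tcp_pos: [0.5344, -0.2523, 0.1901]
eef_rot: [0.001, 0.998, 0.055, 0.0]
ft_force: [-1.2, -0.3, -1.5]
finger_gap: 0.029
finger_force: 44.9
```

Call:
apply_moves:
  offset:
    - [0.141,-0.928,0]
    - [0.141,-0.928,0]
    - [0.141,-0.928,0]
    - [0.141,-0.928,0]
    - [0.141,-0.928,0]
    - [0.141,-0.928,0]
    - [0.141,-0.928,0]
    - [0.141,-0.928,0]
  yaw: [0,0,0,0,0,0,0,0]
  claw: [0,0,0,0,0,0,0,0]

```text
time: 5.9
tcp_pos: [0.5407, -0.0635, 0.1878]
eef_rot: [-0.0, 0.998, 0.055, -0.001]
ft_force: [-0.2, 0.2, 0.0]
finger_gap: 0.0291
finger_force: 44.9
```

Call:
apply_moves:
  offset:
    - [0.141,-0.928,0]
    - [0.141,-0.928,0]
    - [0.141,-0.928,0]
    - [0.141,-0.928,0]
    - [0.141,-0.928,0]
    - [0.141,-0.928,0]
    - [0.141,-0.928,0]
    - [0.141,-0.928,0]
  yaw: [0,0,0,0,0,0,0,0]
  claw: [0,0,0,0,0,0,0,0]

```text
time: 6.7
tcp_pos: [0.5483, 0.1237, 0.1878]
eef_rot: [0.0, 0.998, 0.055, -0.001]
ft_force: [0.7, -0.3, -0.6]
finger_gap: 0.0288
finger_force: 44.9
```

Call:
apply_moves:
  offset:
    - [0,0,0]
    - [0,0,0]
    - [0,0,0]
    - [0,0,0.5]
    - [0,0,1]
    - [0,0,1]
    - [0,0,0]
    - [0,0,0]
  yaw: [0.9,0.9,0.9,0,0,0,0,0]
  claw: [0,0,0,0,0,0,0,0]

```text
time: 7.5
tcp_pos: [0.5484, 0.1231, 0.1259]
eef_rot: [0.0, 0.997, -0.079, -0.001]
ft_force: [0.4, 0.6, 0.1]
finger_gap: 0.029
finger_force: 44.9
```

```bash
python3 - <<'E'
from h import *
t=arm.read_camera("top")[:,:,::-1];s=arm.read_camera("side")[:,:,::-1]
cv2.imwrite("pics/top1.png",t);cv2.imwrite("pics/side1.png",s)
a=cv2.resize(t[140:250,130:290],None,fx=2.5,fy=2.5,interpolation=cv2.INTER_CUBIC)
b=cv2.resize(s[130:360,170:340],(400,541),interpolation=cv2.INTER_CUBIC)
o=np.zeros((541,800,3),np.uint8);o[:275,:400]=a;o[:,400:]=b
cv2.imwrite("pics/c3.png",cv2.convertScaleAbs(o,alpha=1.5))
print(arm.get_state()["tcp_pos"],arm.get_state()["ft_force"])
E
```

```text
[0.54991998 0.12356894 0.12784614] [ 1.34472715  0.15228592 -1.40348439]
```

View pics/c3.png

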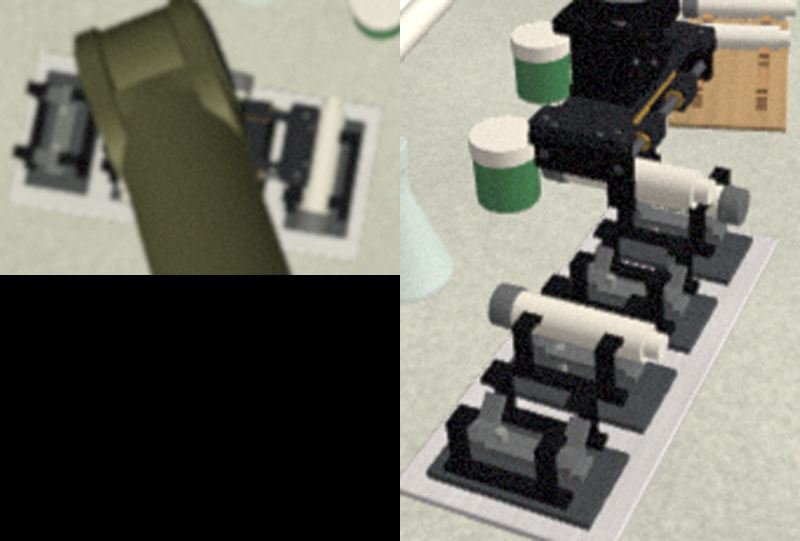

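The side crop shows the tube held level over the 3rd cradle, with the jars and neighbouring tubes clear. Next I descend to just above the lips and feel.

Call:
apply_moves:
  offset:
    - [0,-0.05,1]
    - [0,0,1]
    - [0,0,0.4]
    - [0,0,0]
    - [0,0,0]
    - [0,0,0]
  yaw: [0,0,0,0,0,0]
  claw: [0,0,0,0,0,0]

```text
time: 8.2
tcp_pos: [0.5507, 0.1249, 0.0686]
eef_rot: [-0.0, 0.997, -0.08, 0.001]
ft_force: [-0.3, -0.1, -0.6]
finger_gap: 0.029
finger_force: 44.9
```

Call:
apply_moves:
  offset:
    - [0,0,0.12]
    - [0,0,0]
    - [0,0,0.12]
    - [0,0,0]
  yaw: [0,0,0,0]
  claw: [0,0,0,0]

```text
time: 8.6
tcp_pos: [0.5501, 0.1257, 0.0615]
eef_rot: [-0.001, 0.997, -0.079, 0.001]
ft_force: [0.8, 2.4, 0.9]
finger_gap: 0.029
finger_force: 44.9
```

Call:
apply_moves:
  offset:
    - [0,-0.05,0]
    - [0,0,0.08]
    - [0,0,0]
    - [0,0,0.08]
    - [0,0,0]
  yaw: [0,0,0,0,0]
  claw: [0,0,0,0,0]

```text
time: 9.1
tcp_pos: [0.55, 0.1263, 0.0573]
eef_rot: [-0.0, 0.997, -0.08, 0.0]
ft_force: [-0.1, 2.1, 4.8]
finger_gap: 0.029
finger_force: 45.0
```

Call:
apply_moves:
  offset:
    - [0,-0.02,0.08]
    - [0,0,0]
    - [0,0,0.08]
    - [0,0,0]
  yaw: [0,0,0,0]
  claw: [0,0,0,0]

```text
time: 9.5
tcp_pos: [0.5508, 0.1263, 0.0551]
eef_rot: [0.0, 0.997, -0.08, 0.001]
ft_force: [-3.6, 0.5, 13.3]
finger_gap: 0.0288
finger_force: 45.0
```

Call:
apply_moves:
  offset:
    - [0,0,0.08]
    - [0,0,0]
    - [0,0,0.08]
    - [0,0,0]
  yaw: [0,0,0,0]
  claw: [0,0,0,0]

```text
time: 9.9
tcp_pos: [0.5517, 0.1262, 0.0514]
eef_rot: [0.0, 0.997, -0.08, 0.002]
ft_force: [-1.3, -0.6, 14.1]
finger_gap: 0.029
finger_force: 45.0
```

Call:
apply_moves:
  offset:
    - [0,0,0.08]
    - [0,0,0]
    - [0,0,0.08]
    - [0,0,0]
  yaw: [0,0,0,0]
  claw: [0,0,0,0]

```text
time: 10.3
tcp_pos: [0.5519, 0.126, 0.0464]
eef_rot: [-0.0, 0.997, -0.08, 0.002]
ft_force: [2.1, 0.8, 5.9]
finger_gap: 0.029
finger_force: 45.0
```

Call:
apply_moves:
  offset:
    - [0,0,0.08]
    - [0,0,0]
    - [0,0,0.08]
    - [0,0,0]
  yaw: [0,0,0,0]
  claw: [0,0,0,0]

```text
time: 10.7
tcp_pos: [0.5499, 0.126, 0.0397]
eef_rot: [-0.0, 0.997, -0.08, 0.0]
ft_force: [5.7, 2.1, -7.8]
finger_gap: 0.0287
finger_force: 44.9
```

Call:
apply_moves:
  offset:
    - [0,0,0.08]
    - [0,0,0]
    - [0,0,0.04]
    - [0,0,0]
  yaw: [0,0,0,0]
  claw: [0,0,0,0]

```text
time: 11.1
tcp_pos: [0.5491, 0.1266, 0.0378]
eef_rot: [0.0, 0.997, -0.079, -0.001]
ft_force: [0.4, 2.5, -0.4]
finger_gap: 0.0294
finger_force: 44.9
```

Call:
apply_moves:
  offset:
    - [0,0,0.06]
    - [0,0,0]
    - [0,0,0.04]
    - [0,0,0]
  yaw: [0,0,0,0]
  claw: [0,0,0,0]

```text
time: 11.5
tcp_pos: [0.5492, 0.1265, 0.0375]
eef_rot: [0.001, 0.997, -0.079, -0.001]
ft_force: [-4.4, 0.5, 14.0]
finger_gap: 0.029
finger_force: 45.0
```

Fully home (hard stop at 14 N, z 0.0375). Now I unload and tug gently.

Call:
apply_moves:
  offset:
    - [0,0,-0.05]
    - [0,0,-0.05]
    - [0,0,-0.04]
    - [0,0,-0.02]
    - [0,0,-0.02]
    - [0,0,0]
  yaw: [0,0,0,0,0,0]
  claw: [0,0,0,0,0,0]

```text
time: 12.1
tcp_pos: [0.549, 0.1265, 0.0388]
eef_rot: [-0.0, 0.997, -0.079, -0.001]
ft_force: [2.3, 4.6, -9.0]
finger_gap: 0.0288
finger_force: 44.9
```

Call:
apply_moves:
  offset:
    - [0,0,-0.02]
    - [0,0,0]
    - [0,0,-0.02]
    - [0,0,0]
  yaw: [0,0,0,0]
  claw: [0,0,0,0]

```text
time: 12.5
tcp_pos: [0.549, 0.1265, 0.0404]
eef_rot: [0.0, 0.997, -0.079, -0.001]
ft_force: [1.7, 4.4, -8.7]
finger_gap: 0.0286
finger_force: 44.9
```

Call:
apply_moves:
  offset:
    - [0,-0.03,-0.02]
    - [0,0,-0.02]
    - [0,0,0]
    - [0,0,-0.02]
    - [0,0,0]
  yaw: [0,0,0,0,0]
  claw: [0,0,0,0,0]

```text
time: 13.0
tcp_pos: [0.5491, 0.1265, 0.0422]
eef_rot: [0.001, 0.997, -0.08, -0.001]
ft_force: [-1.8, 2.6, -9.4]
finger_gap: 0.0291
finger_force: 44.9
```

Call:
apply_moves:
  offset:
    - [0,0,-0.02]
    - [0,0,0]
    - [0,0,-0.02]
    - [0,0,0]
  yaw: [0,0,0,0]
  claw: [0,0,0,0]

```text
time: 13.4
tcp_pos: [0.5492, 0.1265, 0.0433]
eef_rot: [0.001, 0.997, -0.08, -0.001]
ft_force: [-2.8, 0.7, -8.5]
finger_gap: 0.0291
finger_force: 44.9
```

Call:
apply_moves:
  offset:
    - [0,0,-0.02]
    - [0,0,0]
    - [0,0,-0.02]
    - [0,0,0]
  yaw: [0,0,0,0]
  claw: [0,0,0,0]

```text
time: 13.8
tcp_pos: [0.5494, 0.1266, 0.0443]
eef_rot: [0.0, 0.997, -0.08, -0.001]
ft_force: [-4.2, -0.6, -9.1]
finger_gap: 0.0286
finger_force: 44.9
```

Call:
apply_moves:
  offset:
    - [0,0,-0.02]
    - [0,0,0]
    - [0,0,-0.02]
    - [0,0,0]
  yaw: [0,0,0,0]
  claw: [0,0,0,0]

```text
time: 14.2
tcp_pos: [0.5495, 0.1266, 0.0454]
eef_rot: [0.0, 0.997, -0.08, -0.0]
ft_force: [-5.2, -0.2, -9.1]
finger_gap: 0.0292
finger_force: 44.9
```

Call:
apply_moves:
  offset:
    - [-0.03,0,-0.02]
    - [0,0,0]
    - [0,0,-0.02]
    - [0,0,0]
  yaw: [0,0,0,0]
  claw: [0,0,0,0]

```text
time: 14.6
tcp_pos: [0.5495, 0.1266, 0.0467]
eef_rot: [0.0, 0.997, -0.08, 0.0]
ft_force: [-4.0, -3.1, -8.5]
finger_gap: 0.0288
finger_force: 44.9
```

Call:
apply_moves:
  offset:
    - [0,0,-0.02]
    - [0,0,0]
    - [0,0,-0.02]
    - [0,0,0]
  yaw: [0,0,0,0]
  claw: [0,0,0,0]

```text
time: 15.0
tcp_pos: [0.5495, 0.1267, 0.0476]
eef_rot: [0.0, 0.997, -0.08, 0.0]
ft_force: [-2.8, -3.9, -9.0]
finger_gap: 0.029
finger_force: 44.9
```

Call:
apply_moves:
  offset:
    - [-0.01,0.02,-0.02]
    - [0,0,0]
    - [0,0,-0.02]
    - [0,0,0]
  yaw: [0,0,0,0]
  claw: [0,0,0,0]

```text
time: 15.4
tcp_pos: [0.5495, 0.1266, 0.0489]
eef_rot: [-0.0, 0.997, -0.08, 0.001]
ft_force: [-0.0, -3.8, -8.3]
finger_gap: 0.029
finger_force: 44.9
```

Call:
apply_moves:
  offset:
    - [0,0,-0.02]
    - [0,0,0]
    - [0,0,-0.02]
    - [0,0,0]
  yaw: [0,0,0,0]
  claw: [0,0,0,0]

```text
time: 15.8
tcp_pos: [0.5494, 0.1267, 0.0498]
eef_rot: [-0.0, 0.997, -0.08, 0.001]
ft_force: [0.9, -3.5, -8.1]
finger_gap: 0.0288
finger_force: 44.9
```

Call:
apply_moves:
  offset:
    - [0,0.02,-0.02]
    - [0,0,0]
    - [0,0,-0.02]
    - [0,0,0]
  yaw: [0,0,0,0]
  claw: [0,0,0,0]

```text
time: 16.2
tcp_pos: [0.5494, 0.1266, 0.0509]
eef_rot: [-0.0, 0.997, -0.079, 0.001]
ft_force: [3.3, -0.7, -8.0]
finger_gap: 0.029
finger_force: 44.9
```

Call:
apply_moves:
  offset:
    - [0,0,-0.02]
    - [0,0,0]
    - [0,0,-0.02]
    - [0,0,0]
  yaw: [0,0,0,0]
  claw: [0,0,0,0]

```text
time: 16.6
tcp_pos: [0.5493, 0.1266, 0.0518]
eef_rot: [-0.0, 0.997, -0.079, 0.001]
ft_force: [4.7, -1.0, -8.4]
finger_gap: 0.029
finger_force: 44.9
```

Call:
apply_moves:
  offset:
    - [0,0,-0.02]
    - [0,0,0]
    - [0,0,-0.02]
    - [0,0,0]
  yaw: [0,0,0,0]
  claw: [0,0,0,0]

```text
time: 17.0
tcp_pos: [0.5491, 0.1266, 0.0527]
eef_rot: [-0.0, 0.997, -0.079, 0.0]
ft_force: [4.1, -0.1, -8.2]
finger_gap: 0.0289
finger_force: 44.9
```

Call:
apply_moves:
  offset:
    - [0.02,0,-0.02]
    - [0,0,0]
    - [0,0,-0.02]
    - [0,0,0]
  yaw: [0,0,0,0]
  claw: [0,0,0,0]

```text
time: 17.4
tcp_pos: [0.5491, 0.1266, 0.0535]
eef_rot: [-0.0, 0.997, -0.079, -0.0]
ft_force: [4.5, 0.8, -9.2]
finger_gap: 0.0289
finger_force: 44.9
```

Call:
apply_moves:
  offset:
    - [0,0,-0.02]
    - [0,0,0]
    - [0,0,-0.02]
    - [0,0,0]
  yaw: [0,0,0,0]
  claw: [0,0,0,0]

```text
time: 17.8
tcp_pos: [0.5491, 0.1266, 0.0546]
eef_rot: [-0.0, 0.997, -0.079, -0.0]
ft_force: [4.2, 2.4, -9.7]
finger_gap: 0.0288
finger_force: 44.9
```

Call:
apply_moves:
  offset:
    - [0.02,0,-0.02]
    - [0,0,0]
    - [0,0,-0.02]
    - [0,0,0]
  yaw: [0,0,0,0]
  claw: [0,0,0,0]

```text
time: 18.2
tcp_pos: [0.5492, 0.1265, 0.0554]
eef_rot: [-0.0, 0.997, -0.079, -0.001]
ft_force: [1.9, 4.0, -9.4]
finger_gap: 0.0289
finger_force: 44.9
```

Call:
apply_moves:
  offset:
    - [0,-0.02,-0.02]
    - [0,0,0]
    - [0,0,0]
    - [0,0,0]
  yaw: [0,0,0,0]
  claw: [0,0,0,0]

```text
time: 18.6
tcp_pos: [0.5492, 0.1265, 0.0558]
eef_rot: [0.0, 0.997, -0.079, -0.001]
ft_force: [-0.4, 2.0, -9.6]
finger_gap: 0.0285
finger_force: 44.9
```

Call:
apply_moves:
  offset:
    - [0,0,-0.02]
    - [0,0,0]
    - [0,0,-0.02]
    - [0,0,0]
  yaw: [0,0,0,0]
  claw: [0,0,0,0]

```text
time: 19.0
tcp_pos: [0.5492, 0.1265, 0.0568]
eef_rot: [0.0, 0.997, -0.079, -0.001]
ft_force: [-2.5, 2.7, -9.0]
finger_gap: 0.0291
finger_force: 44.9
```

Call:
apply_moves:
  offset:
    - [0,0,-0.02]
    - [0,0,0]
    - [0,0,0]
    - [0,0,0]
  yaw: [0,0,0,0]
  claw: [0,0,0,0]

```text
time: 19.4
tcp_pos: [0.5493, 0.1265, 0.0571]
eef_rot: [0.0, 0.997, -0.079, -0.001]
ft_force: [-2.8, 3.0, -11.3]
finger_gap: 0.0288
finger_force: 44.9
```

Call:
apply_moves:
  offset:
    - [0,0,-0.02]
    - [0,0,0]
    - [0,0,0]
  yaw: [0,0,0]
  claw: [0,0,0]

```text
time: 19.7
tcp_pos: [0.5493, 0.1265, 0.0573]
eef_rot: [0.0, 0.997, -0.079, -0.001]
ft_force: [-0.1, 3.8, -16.9]
finger_gap: 0.0286
finger_force: 44.9
```

Call:
apply_moves:
  offset:
    - [0,0,0.05]
    - [0,0,0.04]
    - [0,0,0]
  yaw: [0,0,0]
  claw: [0,0,0]

```text
time: 20.0
tcp_pos: [0.5508, 0.1263, 0.0569]
eef_rot: [0.0, 0.997, -0.08, 0.001]
ft_force: [-3.0, 1.6, -5.8]
finger_gap: 0.0291
finger_force: 45.0
```

Call:
apply_moves:
  offset:
    - [0,0,0.025]
    - [0,0,0]
    - [0,0,0]
    - [0,0,0]
    - [0,0,0]
    - [0,0,0]
  yaw: [0,0,0,0,0,0]
  claw: [0,0.6,0.85,0.85,0.85,0.85]

```text
time: 20.6
tcp_pos: [0.5503, 0.1264, 0.0554]
eef_rot: [0.0, 0.997, -0.08, 0.0]
ft_force: [0.7, 0.0, -0.7]
finger_gap: 0.0612
finger_force: 0.0
```

Call:
apply_moves:
  offset:
    - [0,0,-0.5]
    - [0,0,-1]
    - [0,0,-1]
    - [0,0,-1]
    - [0,0,-1]
    - [0,0,-0.8]
    - [0,0,0]
    - [0,0,0]
  yaw: [0,0,0,0,0,0,0,0]
  claw: [0.85,0.85,0.85,0.85,0.85,1,1,1]

```text
time: 21.4
tcp_pos: [0.55, 0.1266, 0.1882]
eef_rot: [0.0, 0.997, -0.079, 0.001]
ft_force: [-0.8, -0.1, 0.2]
finger_gap: 0.0853
finger_force: 0.0
```

Call:
apply_moves:
  offset:
    - [0,0,0]
    - [0,0,0]
    - [0,0,0]
    - [-0.116,0.961,0]
    - [-0.116,0.961,0]
    - [-0.116,0.961,0]
    - [-0.116,0.961,0]
    - [-0.116,0.961,0]
  yaw: [-0.9,-0.9,-0.9,0,0,0,0,0]
  claw: [1,1,1,1,1,1,1,1]

```text
time: 22.2
tcp_pos: [0.5476, 0.0045, 0.1861]
eef_rot: [-0.0, 0.998, 0.055, -0.001]
ft_force: [0.2, 0.2, -0.4]
finger_gap: 0.0871
finger_force: 0.0
```

Call:
apply_moves:
  offset:
    - [-0.116,0.961,0]
    - [-0.116,0.961,0]
    - [-0.116,0.961,0]
    - [-0.116,0.961,0]
    - [-0.116,0.961,0]
    - [-0.116,0.961,0]
    - [-0.116,0.961,0]
    - [-0.116,0.961,0]
  yaw: [0,0,0,0,0,0,0,0]
  claw: [1,1,1,1,1,1,1,1]

```text
time: 23.0
tcp_pos: [0.5459, -0.1887, 0.1861]
eef_rot: [-0.001, 0.998, 0.055, -0.001]
ft_force: [0.2, 0.0, 0.5]
finger_gap: 0.0872
finger_force: 0.0
```

Call:
apply_moves:
  offset:
    - [-0.116,0.961,0]
    - [-0.116,0.961,0]
    - [-0.116,0.961,0]
    - [-0.116,0.961,0]
    - [-0.116,0.961,0]
    - [-0.116,0.961,0]
    - [0,0,0]
    - [0,0,0]
  yaw: [0,0,0,0,0,0,0,0]
  claw: [1,1,1,1,1,1,1,1]

```text
time: 23.8
tcp_pos: [0.5447, -0.333, 0.186]
eef_rot: [-0.001, 0.998, 0.055, -0.001]
ft_force: [1.3, 0.7, -0.2]
finger_gap: 0.0873
finger_force: 0.0
```

```bash
python3 - <<'E'
from h import *
t=arm.read_camera("top")[:,:,::-1];s=arm.read_camera("side")[:,:,::-1]
a=cv2.resize(t[140:250,130:290],None,fx=2.5,fy=2.5,interpolation=cv2.INTER_CUBIC)
b=cv2.resize(s[180:360,170:340],(400,424),interpolation=cv2.INTER_CUBIC)
o=np.zeros((424,800,3),np.uint8);o[:275,:400]=a;o[:,400:]=b
cv2.imwrite("pics/c4.png",cv2.convertScaleAbs(o,alpha=1.5))
E
```

```text
(no output)
```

View pics/c4.png

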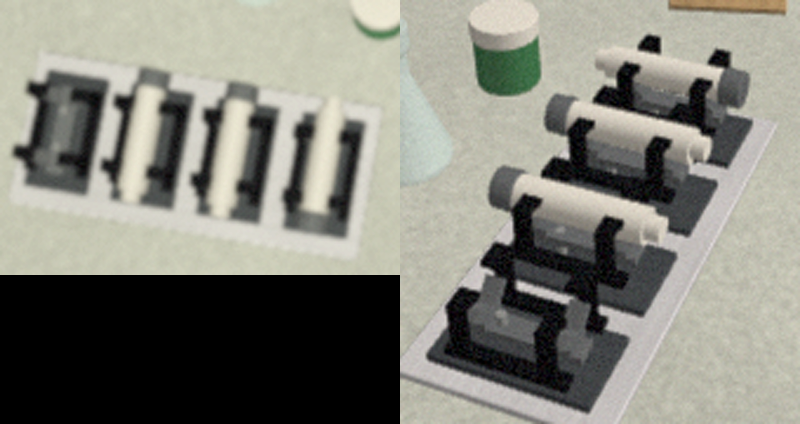

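The tube is seated in the 3rd cradle with its head up, and the other tubes are undisturbed. Next is the second spare.

Call:
apply_moves:
  offset:
    - [0.07,0,1]
    - [0,0,1]
    - [0,0,1]
    - [0,0,1]
    - [0,0,1]
    - [0,0,1]
    - [0,0,0.28]
    - [0,0,0]
  yaw: [0,0,0,0,0,0,0,0]
  claw: [1,1,1,1,1,1,1,1]

```text
time: 24.7
tcp_pos: [0.5468, -0.3314, 0.0296]
eef_rot: [-0.001, 0.998, 0.056, -0.001]
ft_force: [0.1, -0.0, 0.0]
finger_gap: 0.087
finger_force: 0.0
```

Call:
apply_moves:
  offset:
    - [0,0,0]
    - [0,0,0]
    - [0,0,0]
    - [0,0,0]
    - [0,0,0]
    - [0,0,0]
    - [0,0,0]
    - [0,0,0]
  yaw: [0,0,0,0,0,0,0,0]
  claw: [0.6,0.4,0.3,0.2,0.1,0.1,0,0]

```text
time: 25.5
tcp_pos: [0.5472, -0.333, 0.0306]
eef_rot: [-0.0, 0.998, 0.055, -0.0]
ft_force: [-0.1, -0.4, 0.2]
finger_gap: 0.031
finger_force: 0.0
```

Call:
apply_moves:
  offset:
    - [0,0,0]
    - [0,0,0]
    - [0,0,0]
    - [0,0,-0.4]
    - [0,0,-1]
    - [0,0,-1]
    - [0,0,-1]
    - [0,0,-1]
  yaw: [0,0,0,0,0,0,0,0]
  claw: [0,0,0,0,0,0,0,0]

```text
time: 26.3
tcp_pos: [0.5472, -0.3328, 0.1423]
eef_rot: [0.0, 0.998, 0.055, 0.0]
ft_force: [0.6, -0.3, -0.7]
finger_gap: 0.0288
finger_force: 45.0
```

Call:
apply_moves:
  offset:
    - [0,0,-1]
    - [0,0,-1]
    - [0,0,0]
    - [0,0,0]
  yaw: [0,0,0,0]
  claw: [0,0,0,0]

```text
time: 26.7
tcp_pos: [0.5474, -0.3329, 0.1912]
eef_rot: [0.0, 0.998, 0.055, 0.0]
ft_force: [0.5, 0.3, -1.5]
finger_gap: 0.0286
finger_force: 45.0
```

Call:
apply_moves:
  offset:
    - [0.16,-0.984,0]
    - [0.16,-0.984,0]
    - [0.16,-0.984,0]
    - [0.16,-0.984,0]
    - [0.16,-0.984,0]
    - [0.16,-0.984,0]
    - [0.16,-0.984,0]
    - [0.16,-0.984,0]
  yaw: [0,0,0,0,0,0,0,0]
  claw: [0,0,0,0,0,0,0,0]

```text
time: 27.5
tcp_pos: [0.5561, -0.1326, 0.1888]
eef_rot: [-0.001, 0.998, 0.055, -0.002]
ft_force: [0.3, 0.3, -1.3]
finger_gap: 0.029
finger_force: 45.0
```

Call:
apply_moves:
  offset:
    - [0.16,-0.984,0]
    - [0.16,-0.984,0]
    - [0.16,-0.984,0]
    - [0.16,-0.984,0]
    - [0.16,-0.984,0]
    - [0.16,-0.984,0]
    - [0.16,-0.984,0]
    - [0.16,-0.984,0]
  yaw: [0,0,0,0,0,0,0,0]
  claw: [0,0,0,0,0,0,0,0]

```text
time: 28.3
tcp_pos: [0.5661, 0.0661, 0.1889]
eef_rot: [0.0, 0.998, 0.055, -0.002]
ft_force: [1.1, -0.1, -1.1]
finger_gap: 0.0288
finger_force: 45.0
```

Call:
apply_moves:
  offset:
    - [0.16,-0.984,0]
    - [0.16,-0.984,0]
    - [0.16,-0.984,0]
    - [0.16,-0.984,0]
    - [0.16,-0.984,0]
    - [0.16,-0.984,0]
    - [0.16,-0.984,0]
    - [0.16,-0.984,0]
  yaw: [0,0,0,0,0,0,0,0]
  claw: [0,0,0,0,0,0,0,0]

```text
time: 29.1
tcp_pos: [0.5763, 0.2648, 0.1887]
eef_rot: [0.001, 0.998, 0.055, -0.002]
ft_force: [-0.1, 0.4, -1.3]
finger_gap: 0.0287
finger_force: 45.0
```

Call:
apply_moves:
  offset:
    - [0.16,-0.984,0]
    - [0.16,-0.984,0]
    - [0,0,0]
    - [0,0,0]
    - [0,0,0]
    - [0,0,0.5]
    - [0,0,0]
    - [0,0,0]
  yaw: [0,0,0.9,0.9,0.9,0,0,0]
  claw: [0,0,0,0,0,0,0,0]

```text
time: 29.9
tcp_pos: [0.5791, 0.3136, 0.1764]
eef_rot: [0.001, 0.997, -0.079, -0.001]
ft_force: [0.9, -0.2, -1.0]
finger_gap: 0.0291
finger_force: 45.0
```

Call:
apply_moves:
  offset:
    - [0,-0.02,1]
    - [0,0,1]
    - [0,0,1]
    - [0,0,1]
    - [0,0,0.4]
    - [0,0,0]
    - [0,0,0]
    - [0,0,0]
  yaw: [0,0,0,0,0,0,0,0]
  claw: [0,0,0,0,0,0,0,0]

```text
time: 30.7
tcp_pos: [0.581, 0.3154, 0.0699]
eef_rot: [-0.001, 0.997, -0.079, 0.001]
ft_force: [0.1, 0.1, -0.2]
finger_gap: 0.0289
finger_force: 45.0
```

Call:
apply_moves:
  offset:
    - [0,0,0.12]
    - [0,0,0]
    - [0,0,0.12]
    - [0,0,0]
  yaw: [0,0,0,0]
  claw: [0,0,0,0]

```text
time: 31.1
tcp_pos: [0.5801, 0.3142, 0.062]
eef_rot: [0.0, 0.997, -0.08, 0.0]
ft_force: [-0.1, 0.0, -0.2]
finger_gap: 0.0286
finger_force: 45.0
```

Call:
apply_moves:
  offset:
    - [0,0,0.08]
    - [0,0,0]
    - [0,0,0]
    - [0,0,0]
  yaw: [0,0,0,0]
  claw: [0,0,0,0]

```text
time: 31.5
tcp_pos: [0.5802, 0.3143, 0.0604]
eef_rot: [0.0, 0.997, -0.08, 0.0]
ft_force: [-1.1, -3.0, 3.7]
finger_gap: 0.029
finger_force: 45.0
```

Call:
apply_moves:
  offset:
    - [0,0.03,0.08]
    - [0,0,0]
    - [0,0,0.08]
    - [0,0,0]
  yaw: [0,0,0,0]
  claw: [0,0,0,0]

```text
time: 31.9
tcp_pos: [0.5805, 0.3143, 0.0577]
eef_rot: [-0.0, 0.997, -0.08, 0.001]
ft_force: [-2.7, -2.6, 10.5]
finger_gap: 0.0289
finger_force: 45.0
```

Call:
apply_moves:
  offset:
    - [0,0,0.08]
    - [0,0,0]
    - [0,0,0.08]
    - [0,0,0]
  yaw: [0,0,0,0]
  claw: [0,0,0,0]

```text
time: 32.3
tcp_pos: [0.5812, 0.3146, 0.0553]
eef_rot: [-0.001, 0.997, -0.08, 0.002]
ft_force: [-3.9, -3.0, 15.4]
finger_gap: 0.0291
finger_force: 45.0
```

Call:
apply_moves:
  offset:
    - [0,0,0.08]
    - [0,0,0]
    - [0,0,0.08]
    - [0,0,0]
  yaw: [0,0,0,0]
  claw: [0,0,0,0]

```text
time: 32.7
tcp_pos: [0.5818, 0.3143, 0.0511]
eef_rot: [-0.001, 0.997, -0.08, 0.002]
ft_force: [-0.7, -3.1, 13.4]
finger_gap: 0.0293
finger_force: 45.0
```

Call:
apply_moves:
  offset:
    - [0,0.02,0.08]
    - [0,0,0]
    - [0,0,0.08]
    - [0,0,0]
  yaw: [0,0,0,0]
  claw: [0,0,0,0]

```text
time: 33.1
tcp_pos: [0.5816, 0.3138, 0.0448]
eef_rot: [-0.001, 0.997, -0.08, 0.002]
ft_force: [3.2, 0.7, 1.4]
finger_gap: 0.0291
finger_force: 45.0
```

Call:
apply_moves:
  offset:
    - [0,0,0.08]
    - [0,0,0]
    - [0,0,0.08]
    - [0,0,0]
  yaw: [0,0,0,0]
  claw: [0,0,0,0]

```text
time: 33.5
tcp_pos: [0.579, 0.3142, 0.0389]
eef_rot: [-0.0, 0.997, -0.079, -0.001]
ft_force: [4.1, 3.0, -7.1]
finger_gap: 0.0293
finger_force: 45.0
```

Call:
apply_moves:
  offset:
    - [0,0,0.06]
    - [0,0,0]
    - [0,0,0]
    - [0,0,0]
  yaw: [0,0,0,0]
  claw: [0,0,0,0]

```text
time: 33.9
tcp_pos: [0.5791, 0.3142, 0.0388]
eef_rot: [-0.0, 0.997, -0.079, -0.0]
ft_force: [0.1, 3.7, -2.4]
finger_gap: 0.0289
finger_force: 45.0
```

Call:
apply_moves:
  offset:
    - [0,-0.02,0.07]
    - [0,0,0]
    - [0,0,0.04]
    - [0,0,0]
  yaw: [0,0,0,0]
  claw: [0,0,0,0]

```text
time: 34.3
tcp_pos: [0.5792, 0.3142, 0.0385]
eef_rot: [0.0, 0.997, -0.079, -0.0]
ft_force: [-6.2, 0.1, 13.5]
finger_gap: 0.029
finger_force: 45.0
```

Call:
apply_moves:
  offset:
    - [0,0,-0.05]
    - [0,0,-0.05]
    - [0,0,-0.04]
    - [0,0,-0.02]
    - [0,0,-0.01]
    - [0,0,0]
  yaw: [0,0,0,0,0,0]
  claw: [0,0,0,0,0,0]

```text
time: 34.9
tcp_pos: [0.5791, 0.3141, 0.0389]
eef_rot: [0.0, 0.997, -0.079, -0.001]
ft_force: [-0.0, 5.9, -8.5]
finger_gap: 0.0289
finger_force: 45.0
```

Call:
apply_moves:
  offset:
    - [0,0,-0.02]
    - [0,0,0]
    - [0,0,-0.02]
    - [0,0,0]
  yaw: [0,0,0,0]
  claw: [0,0,0,0]

```text
time: 35.3
tcp_pos: [0.5791, 0.3141, 0.0397]
eef_rot: [-0.0, 0.997, -0.079, -0.001]
ft_force: [1.4, 5.8, -8.6]
finger_gap: 0.0293
finger_force: 45.0
```

Call:
apply_moves:
  offset:
    - [0,0,-0.02]
    - [0,0,0]
    - [0,0,-0.02]
    - [0,0,0]
  yaw: [0,0,0,0]
  claw: [0,0,0,0]

```text
time: 35.7
tcp_pos: [0.5791, 0.3141, 0.0407]
eef_rot: [-0.0, 0.997, -0.079, -0.001]
ft_force: [0.4, 5.4, -9.7]
finger_gap: 0.029
finger_force: 45.0
```

Call:
apply_moves:
  offset:
    - [0,-0.03,-0.02]
    - [0,0,0]
    - [0,0,-0.02]
    - [0,0,0]
  yaw: [0,0,0,0]
  claw: [0,0,0,0]

```text
time: 36.1
tcp_pos: [0.5792, 0.3141, 0.0424]
eef_rot: [0.001, 0.997, -0.08, -0.001]
ft_force: [-1.3, 3.1, -9.8]
finger_gap: 0.0286
finger_force: 45.0
```

Call:
apply_moves:
  offset:
    - [0,0,-0.02]
    - [0,0,0]
    - [0,0,-0.02]
    - [0,0,0]
  yaw: [0,0,0,0]
  claw: [0,0,0,0]

```text
time: 36.5
tcp_pos: [0.5793, 0.3142, 0.0439]
eef_rot: [0.001, 0.997, -0.08, -0.001]
ft_force: [-4.8, 1.7, -9.2]
finger_gap: 0.0292
finger_force: 45.0
```

Call:
apply_moves:
  offset:
    - [-0.03,0,-0.02]
    - [0,0,0]
    - [0,0,-0.02]
    - [0,0,0]
  yaw: [0,0,0,0]
  claw: [0,0,0,0]

```text
time: 36.9
tcp_pos: [0.5792, 0.3142, 0.0451]
eef_rot: [0.0, 0.997, -0.08, -0.0]
ft_force: [-3.1, 1.1, -9.3]
finger_gap: 0.029
finger_force: 45.0
```

Call:
apply_moves:
  offset:
    - [0,0,-0.02]
    - [0,0,0]
    - [0,0,0]
  yaw: [0,0,0]
  claw: [0,0,0]

```text
time: 37.2
tcp_pos: [0.5793, 0.3142, 0.0456]
eef_rot: [0.0, 0.997, -0.08, -0.0]
ft_force: [-2.2, -0.2, -8.9]
finger_gap: 0.0289
finger_force: 45.0
```

Call:
apply_moves:
  offset:
    - [0,0,-0.02]
    - [0,0,0]
    - [0,0,0]
  yaw: [0,0,0]
  claw: [0,0,0]

```text
time: 37.5
tcp_pos: [0.5793, 0.3142, 0.046]
eef_rot: [0.0, 0.997, -0.08, -0.0]
ft_force: [-1.9, -1.6, -9.8]
finger_gap: 0.029
finger_force: 45.0
```

Call:
apply_moves:
  offset:
    - [0,0,-0.02]
    - [0,0,0]
    - [0,0,0]
  yaw: [0,0,0]
  claw: [0,0,0]

```text
time: 37.8
tcp_pos: [0.5792, 0.3143, 0.0462]
eef_rot: [0.0, 0.997, -0.08, -0.0]
ft_force: [-0.5, -0.9, -13.5]
finger_gap: 0.0291
finger_force: 45.0
```

The force jumped to 13.5 N, so this is the stop. I unload, release and retreat.

Call:
apply_moves:
  offset:
    - [0,0,0.04]
    - [0,0,0.04]
    - [0,0,0]
  yaw: [0,0,0]
  claw: [0,0,0]

```text
time: 38.1
tcp_pos: [0.5794, 0.3142, 0.0459]
eef_rot: [0.001, 0.997, -0.08, 0.0]
ft_force: [-4.7, -3.9, -3.4]
finger_gap: 0.0288
finger_force: 45.0
```

Call:
apply_moves:
  offset:
    - [0,0,0]
    - [0,0,0]
    - [0,0,0]
    - [0,0,0]
    - [0,0,0]
    - [0,0,0]
  yaw: [0,0,0,0,0,0]
  claw: [0,0.6,0.85,0.85,0.85,0.85]

```text
time: 38.7
tcp_pos: [0.58, 0.3154, 0.0455]
eef_rot: [-0.001, 0.997, -0.079, 0.001]
ft_force: [0.5, -0.2, 0.7]
finger_gap: 0.0614
finger_force: 0.0
```

Call:
apply_moves:
  offset:
    - [0,0,-0.5]
    - [0,0,-1]
    - [0,0,-1]
    - [0,0,-1]
    - [0,0,-1]
    - [0,0,-1]
    - [0,0,-0.5]
    - [0,0,0]
  yaw: [0,0,0,0,0,0,0,0]
  claw: [0.85,0.85,0.85,0.85,0.85,1,1,1]

```text
time: 39.5
tcp_pos: [0.5803, 0.3157, 0.1974]
eef_rot: [-0.001, 0.997, -0.079, 0.002]
ft_force: [-0.3, -0.7, -0.6]
finger_gap: 0.0854
finger_force: 0.0
```

Call:
apply_moves:
  offset:
    - [0,1,0]
    - [0,1,0]
    - [0,1,0]
    - [0,1,0]
    - [0,1,0]
    - [0,1,0]
    - [0,1,0]
    - [0,1,0]
  yaw: [0,0,0,0,0,0,0,0]
  claw: [1,1,1,1,1,1,1,1]

```text
time: 40.3
tcp_pos: [0.5465, 0.116, 0.1931]
eef_rot: [0.0, 0.997, -0.08, -0.001]
ft_force: [-0.4, -0.6, -0.1]
finger_gap: 0.0872
finger_force: 0.0
```

Call:
apply_moves:
  offset:
    - [0,1,0]
    - [0,1,0]
    - [0,1,0]
    - [0,1,0]
    - [0,1,0]
    - [0,1,0]
    - [0,0,0]
    - [0,0,0]
  yaw: [0,0,0,0,0,0,0,0]
  claw: [1,1,1,1,1,1,1,1]

```text
time: 41.1
tcp_pos: [0.5231, -0.031, 0.1936]
eef_rot: [-0.0, 0.997, -0.08, -0.001]
ft_force: [-0.1, 0.5, -0.3]
finger_gap: 0.087
finger_force: 0.0
```

```bash
python3 - <<'E'
from h import *
t=arm.read_camera("top")[:,:,::-1];s=arm.read_camera("side")[:,:,::-1]
a=cv2.resize(t[140:250,130:290],None,fx=2.5,fy=2.5,interpolation=cv2.INTER_CUBIC)
c=cv2.resize(t[150:250,320:465],None,fx=2.5,fy=2.5,interpolation=cv2.INTER_CUBIC)
b=cv2.resize(s[110:360,170:340],(400,588),interpolation=cv2.INTER_CUBIC)
o=np.zeros((588,800,3),np.uint8);o[:275,:400]=a;o[300:300+c.shape[0],:c.shape[1]]=c;o[:,400:]=b
cv2.imwrite("pics/c5.png",cv2.convertScaleAbs(o,alpha=1.5))
E
```

```text
(no output)
```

View pics/c5.png

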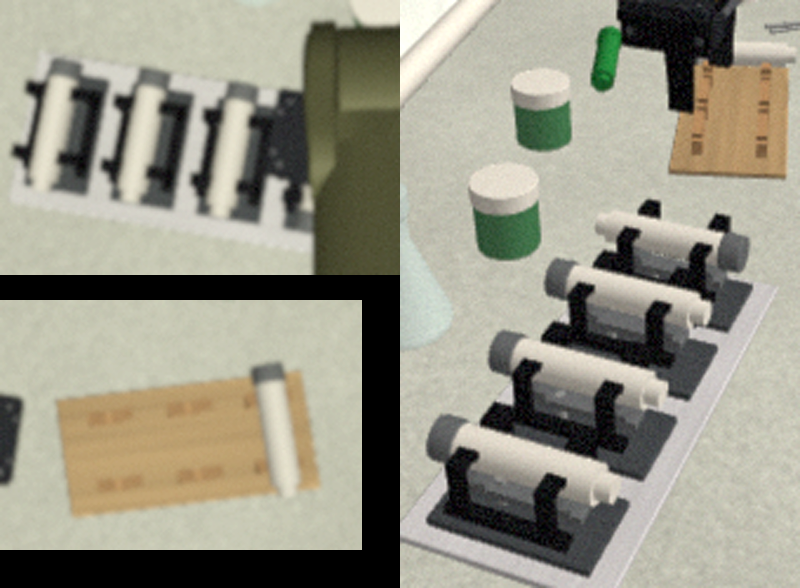

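All four tubes are seated, one spare is still on the rest, and the robot is clear of everything. I'm handing the job in.

```bash
python3 -c "
from bench import arm
print(arm.hand_in())"
```

```text
the job is handed in; nothing more can be done
None
```

I pressed spare tubes into both empty cradles until they snapped home and tugged each head up to its stop (about 19 mm and 7.5 mm). The final pictures show both still seated, with one spare left on the rest; I handed the job in at about 41 s, and no verdict came back.

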